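Close a filled batch on the bench capsule filler

TASK

The capsule bodies are filled: on the capsule filler, first slide the black lock grip all the way to the green end so that the body plate is free, then take the cap tray by its blue handle, keep it level, set it down over the two dowels and push it down until the sprung body plate is at the bottom of its travel. Finish while still holding the tray pressed fully down: do not let go or ease off. Leave the other things on the bench where they are.

Things in the scene. Friction and masses are not known exactly. Their poses are not given: they have to be found in the camera images.
- filler: the capsule filler, fixed: a stainless base 200 (x) x 230 (y) x 50 high, reaching from x -120 to +80, y -115 to +115. Origin: on the bench under the centre of its body plate; z up, -x is the front. y runs along the dowel line and the lock slide, whose track on the flat front ledge (50 above the bench) has a red dot at its locked (-y) end and a green dot at its free (+y) end.
- lock_slide (a joint): travel of the lock slide in m: 0 at the red (locked) end, 0.060 at the stop at the green (free) end; grows along the filler's +y. Rubs with about 2 N and stays where it is left. Its steel tongue keeps the body plate from going down more than about 2 mm until the slide has passed 0.052.
- lock_top (a point): centre of the top of the slide's upright black grip fin: 24 (x) x 14 (y) x 32 high, standing on the 14 wide, 11 high tongue; top 93 above the bench, 43 above the ledge. It stands 92 in front (-x) of the plate centre; nothing else rises from the ledge. Axes as the filler's.
- body_plate (a joint): how far the sprung body plate is pressed down, in m: 0 up (as it starts), 0.008 at the bottom stop. Springs hold it up with a net 7 N at the top, rising to 16 N at the bottom (the tray's own weight, about 4 N, counts towards this and does not sink it).
- bed_top (a point): centre of the top face of the body plate, which moves down with it; 75 above the bench when up. The plate is 90 (x) x 180 (y) x 12 with the 50 cream-filled capsule bodies flush in it; axes as the filler's (z up, y along the dowels). The dowels stand 24 proud of it when it is up.
- dowel (a point): tip of the dowel on the green (+y) side: two fixed upright brass dowels, 10 diameter, stand at the filler's x 0, y +75 and y -75, right through the body plate. The tips are 99 above the bench; the noses taper from 10 diameter at 89 down to 4 at the tip. Axes as the filler's.
- cap_tray: the loose cap tray, about 0.4 kg: a white plate 90 (x) x 180 (y) x 14 thick with 50 dark red caps showing on top, two through holes of 11.5 diameter at x 0, y -75 and y +75, and a blue bridge handle over its middle. Origin: centre of its underside, z up. It starts flat on the bench and fits the dowels either way round.
- tray_handle (a point): centre of the tray's blue handle bar, 38 above the tray's underside: the bar is 16 (x) x 110 (y) x 16 high, along the tray's y, with 16 free below it down to the plate; posts of 12 diameter under it at y -44 and y +44.
- tamper: bystander: powder tamper, steel pin plate 56 x 116 with a black knob, 52 high, origin under its centre
- media_bottle: bystander: clear glass bottle with blue cap, 70 diameter, 150 high, origin under its centre
- wash_bottle: bystander: white squeeze bottle with red collar and thin spout, 64 diameter, 170 high, origin under its centre
- capsule_jar: bystander: amber jar with white lid, 72 diameter, 100 high, origin under its centre
- steel_bowl: bystander: steel bowl, 110 diameter, 45 high, origin under its centre
- beaker: bystander: small glass beaker, 52 diameter, 65 high, origin under its centre; stands between the filler and the tray
- spatula: bystander: spatula with orange handle, 160 long along its x, 20 high, origin under its middle
- calculator: bystander: black desk calculator 150 (x) x 85 (y) x 17, origin under its centre
Not all that is in view belongs to the job. What is shaped like the cap_tray but orange is not meant.

How it is judged:
By the outcome, as a careful person would: the job done as asked, in the order asked, and still so for the second after the job is handed in, while the arm keeps its last pose, push and grip.
It also fails if it takes over 64 s, if anything falls off the work surface, if the arm or the gripper's body presses on something with over 40 N, if the wrist force passes 120 N, or if a joint passes its speed limit or range.

ROBOT

A 6-joint arm with a two-finger parallel gripper is mounted at the origin on the work surface. World frame = base frame: x ahead of the robot, y to its left, z up, the work surface at z = 0. Lengths are in m, angles in rad, forces in N, time in s.
With the tool pointing down it reaches from about 0.35 to 0.85 m from the base axis. Payload 8.1 kg.
Tool frame: the origin (TCP) lies between the finger pads; the fingertips stand 11 mm ahead of it and the grasp point (between the pads) lies 8 mm behind it (robot.tips_ahead is the distance from the TCP to the fingertips, in m); z points along the fingers, y is the line along which they close (so a half turn about z gives the same grasp; the last joint's range is limited). The gripper opens to 93 mm and grips with 3 to 60 N. Pads are 15 mm wide; open, the fingers measure 128 mm over their backs; the gripper's body (75 mm by 188 mm) begins 65 mm behind the grasp point.
Start: joints at [1.112, 0.13, 1.488, -0, 1.523, -0.085], TCP at [0.219, 0.559, 0.203] pointing down, gripper open.
Joint ranges: [-2.96, 2.96], [-0.89, 2.26], [0.02, 2.5], [-1.34, 4.48], [0, 2.73], [-2.66, 2.66]. Speed limits (rad/s): [2.39, 2.39, 2.79, 3.14, 3.14, 3.14].

INTERFACE

Orientations are given as a rotation vector (axis times angle).
In Python, from plant import robot gives the robot as it stands. The module is installed in compiled form; this text tells all that it offers.
- The arm moves only by the tool move_arm, never from a script. Its argument "deltas" is one flat list of numbers, 7 for each row, row after row: the shift along the tool's x, y, z in m, then the turn, a rotation vector about the tool's x, y, z in rad, then the opening, from 0 (shut) to 1 (fully open). A call has 1 to 12 rows; each row is the pose to reach, as a shift and turn from the pose commanded when the call began, along the tool's axes at that moment; what a row does not reach only later rows make up. A row lasts 1/8 s, in which the tool goes at most 62.5 mm and 10.7 degrees, less where a joint would pass 70% of its speed; a pose out of reach is approached as far as the arm can. A call with a gripper value outside its range is refused whole. The fingers move at their own pace and stop on an object; "squeeze" is the grip in N (left out, the last holds). Time passes only in rows, so rows that repeat a pose let the fingers close. It gives the time, the measured TCP pose, the force, the opening and the grip force at its end, in the units of the state.
- robot.read_state(): the state, without advancing time (a new reading comes with each control period).
- robot.read_camera(name): name is "side" or "top" or "wrist"; returns (picture, depth): 420x560x3 uint8, red, green, blue; 420x560 float32, m along the optical axis (not along the pixel's ray), 0 where there is no reading.
- robot.camera_model(name): a dict with "K" (3x3 intrinsics, pixels), "R" (3x3) and "t" (3): a world point X has camera coordinates R X + t; the wrist camera has in their place "tool_from_camera" (4x4, takes a point from camera to tool coordinates, whose origin is the TCP and whose axes are the flange's). Camera axes: x right, y down, z forward; pixel columns grow to the right and rows downward; lengths in m; the calibration is good to about 2 mm. A picture is of the moment at which its call begins: read the wrist's pose just before it. camera_model takes no time and is no camera call.
- robot.close_job(): hands the job in; it is judged then, once.
Trained networks look in the newest picture that a camera, given by its name, has taken for a name from the list of things; names that differ only in an ending like _2 or _b are one class to them, and where a whole thing is asked for, a point or a joint stands for the part that bears it (a point fixed in the world has none). Each returns a list of dicts, best first, with "confidence" (0 to 1); they miss things now and then, are a little off and sometimes report something else, mostly with a low value. They report only what shows in the picture. A call takes as long as a camera call. They do not tell look-alikes from the thing itself.
- robot.recognise(camera, label): "uv" ([column, row] in pixels, amid what is visible of it).
The state is a dict: "t": time; "q": joint angles; "dq": joint speeds; "joint_torque": joint torques, N m; "tool_pos": TCP position; "orientation": TCP orientation; "force": force on the tool from outside, world axes, zero at the start; "wrist_torque": the same for the moment, N m; "opening": finger opening in m; "gripper_force": force on a finger pad.
Only numpy, scipy, OpenCV 4.12 (cv2) and the standard library are available. Lean on these libraries where they do the work, as an engineer would, in place of code of your own. Each camera call takes 0.05 s, during which the arm holds its last target. There are 200 camera calls.

## Working session

There is one attempt and no reset: what is moved stays moved. The work goes in short steps, Python scripts to look and compute and a tool call to move; the robot and the scene stay as the last step left them, time stands still between calls to the robot, and variables do not carry over. Pictures are saved under pics/ and viewed, at most 10 in all, crops included, and the job is handed in when it is done.

Besides the shell and the picture viewer there is one more tool, called after "Call:" by a JSON object that holds its "api" and its "payload". move_arm: Moves the arm, as the interface text tells. Its arguments: {"type":"object","properties":{"deltas":{"type":"array","items":{"type":"number"}},"squeeze":{"type":"number"}},"required":["deltas"]}

```bash
mkdir -p pics
cat > h.py <<'E'
import numpy as np, cv2
from scipy.spatial.transform import Rotation as Ro
from plant import robot
def cam(name):
    s=robot.read_state(); im,d=robot.read_camera(name); m=robot.camera_model(name); K=np.array(m["K"])
    v,u=np.mgrid[0:420,0:560]
    P=np.stack([(u-K[0,2])/K[0,0]*d,(v-K[1,2])/K[1,1]*d,d],-1)
    if name=="wrist":
        T=np.array(m["tool_from_camera"]); P=P@T[:3,:3].T+T[:3,3]
        P=P@Ro.from_rotvec(s["orientation"]).as_matrix().T+s["tool_pos"]
    else: P=(P-np.array(m["t"]))@np.array(m["R"])
    P[d==0]=np.nan
    return im,P
E
python3 - <<'E'
from h import *
a=[]
for n in ("top","side"):
    im,P=cam(n); np.savez(f"pics/{n}0.npz",im=im,P=P); cv2.imwrite(f"pics/{n}0.png",im[...,::-1])
    for l in ["cap_tray","tray_handle","lock_top","bed_top","dowel","filler","beaker"]:
        for r in robot.recognise(n,l)[:3]:
            u,v=map(int,r["uv"]); print(n,l,(u,v),round(r["confidence"],2),P[v,u].round(3))
s=robot.read_state();print(s["t"],s["tool_pos"],s["orientation"],s["opening"])
E
```

```text
top cap_tray (436, 281) 0.89 [ 0.312 -0.585  0.047]
top cap_tray (343, 279) 0.86 [ 0.315 -0.287  0.036]
top cap_tray (328, 222) 0.62 [ 0.499 -0.236  0.047]
top tray_handle (329, 142) 0.68 [ 0.745 -0.23   0.122]
top tray_handle (328, 219) 0.63 [ 0.509 -0.236  0.047]
top tray_handle (435, 281) 0.63 [ 0.312 -0.581  0.049]
top bed_top (194, 226) 0.73 [0.482 0.196 0.063]
top bed_top (253, 176) 0.63 [0.653 0.012 0.004]
top dowel (192, 212) 0.72 [0.526 0.201 0.075]
top dowel (331, 222) 0.7 [ 0.499 -0.246  0.048]
top filler (190, 209) 0.82 [0.536 0.209 0.068]
top beaker (257, 175) 0.51 [ 0.656 -0.002  0.01 ]
side cap_tray (376, 383) 0.92 [ 0.304 -0.605  0.012]
side cap_tray (278, 306) 0.59 [ 0.296 -0.298  0.015]
side cap_tray (314, 261) 0.58 [ 0.491 -0.252  0.012]
side tray_handle (317, 261) 0.71 [ 0.496 -0.26   0.013]
side tray_handle (277, 305) 0.69 [ 0.298 -0.292  0.013]
side tray_handle (375, 386) 0.55 [ 0.295 -0.608  0.015]
side lock_top (213, 187) 0.6 [0.462 0.185 0.071]
side bed_top (228, 174) 0.86 [0.546 0.207 0.074]
side dowel (223, 188) 0.62 [0.503 0.186 0.045]
side filler (222, 188) 0.89 [0.5   0.187 0.047]
side beaker (290, 195) 0.8 [ 0.633 -0.015  0.055]
0.8 [0.21906666 0.55860462 0.20277812] [-5.83746258e-01 -3.08687089e+00 -1.08849177e-04] 0.09286448978445054
```

View pics/top0.png

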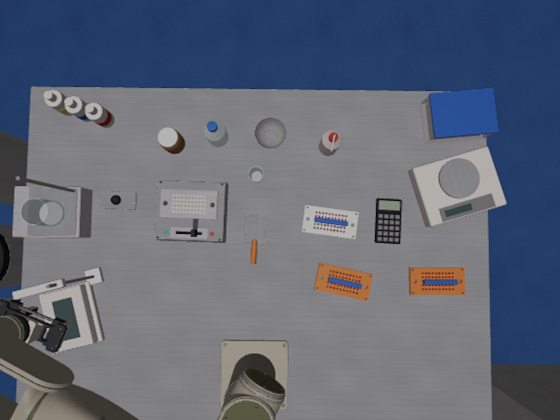

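View pics/side0.png

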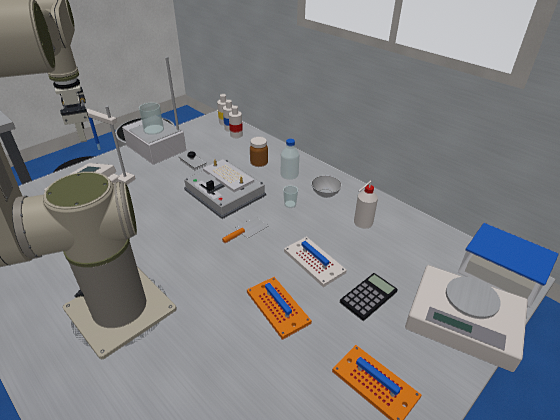

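The top view shows three tray-shaped things: white at (330,222), orange at (343,281) and orange at (437,281). The white one with the blue handle fits the description, because orange is excluded. The filler is at (191,211), with its green dot at (166,232), its red dot at (212,234) and the lock grip near (194,230). I'll confirm the tray in a crop and get rough poses.

Run:
```python
from h import *
z=np.load("pics/top0.npz"); im,P=z["im"],z["P"]
c=np.hstack([im[170:265,145:245],im[190:285,290:390]])
cv2.imwrite("pics/crop0.png",cv2.resize(c[...,::-1],None,fx=4,fy=4,interpolation=cv2.INTER_CUBIC))
hsv=cv2.cvtColor(im,cv2.COLOR_RGB2HSV)
def reg(u0,u1,v0,v1,m):
    M=np.zeros(m.shape,bool);M[v0:v1,u0:u1]=1;return M&m
def fit(M,n):
    X=P[M]; X=X[np.isfinite(X).all(1)]; r=cv2.minAreaRect(X[:,:2].astype(np.float32)); print(n,len(X),np.round(r[0],4),np.round(r[1],3),round(r[2],1),"z",np.nanmedian(X[:,2]).round(4))
blue=(hsv[...,0]>100)&(hsv[...,0]<130)&(hsv[...,1]>120)
fit(reg(295,365,195,250,blue),"handle")
fit(reg(295,365,195,250,(P[...,2]>.006)),"tray")
fit(reg(150,232,175,247,(P[...,2]>.03)),"filler")
fit(reg(150,232,175,247,(P[...,2]>.065)),"plate")
fit(reg(150,232,218,247,(P[...,2]>.065)&(hsv[...,2]<60)),"grip")
fit(reg(240,275,160,190,(P[...,2]>.02)),"beaker")
```

```text
handle 134 [ 0.5015 -0.2455] [0.105 0.013] 82.8 z 0.0476
tray 1616 [ 0.5026 -0.2467] [0.178 0.232] 0.5 z 0.0158
filler 4045 [0.5336 0.2123] [0.223 0.192] 88.3 z 0.0547
plate 1664 [0.5244 0.2127] [0.182 0.149] 87.9 z 0.0765
grip 45 [0.4606 0.1926] [0.022 0.014] 0.5 z 0.0924
beaker 106 [ 0.653 -0.001] [0.05  0.045] 1.2 z 0.0591
```

View pics/crop0.png

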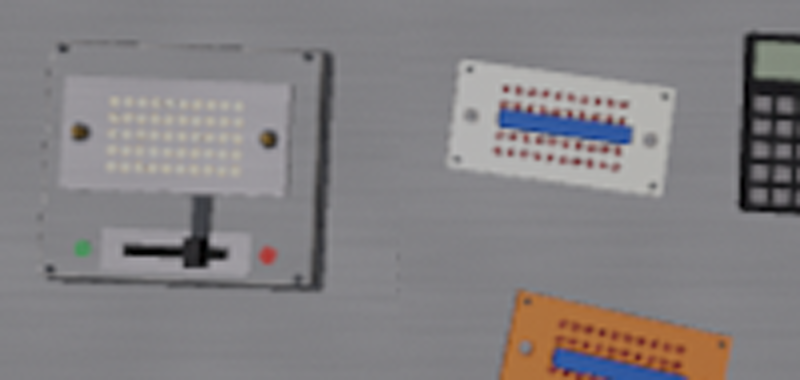

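White tray confirmed by the crop. Before moving I'll check the rod near the start pose.

Run:
```python
from h import *
for n in("top","side"):
    P=np.load(f"pics/{n}0.npz")["P"]
    X=P[np.isfinite(P).all(-1)]
    for a,b in((.03,.08),(.1,.15),(.2,.25),(.28,.5)):
        M=(X[:,2]>a)&(X[:,2]<b)&(X[:,0]>.1)&(X[:,0]<.55)&(X[:,1]>.34)&(X[:,1]<.8)
        h,_,_=np.histogram2d(X[M,0],X[M,1],bins=[np.arange(.1,.56,.05),np.arange(.34,.8,.05)]);print(n,a);print(h.astype(int))
```

```text
top 0.03
[[  0   0   0 209 224  49   0   0   0]
 [  0   0   0 197 201  69  47   0   0]
 [  0   0   0 127 223 215 177   1   0]
 [  0   0   0  22 226 120  56   2   0]
 [  0   0   0  24   0   0   0   0   0]
 [  0   0   0   0   0   0   0   0   0]
 [  0   0   0   0  14   0   0   0   0]
 [  0   0   0   0 102   0   0   0   0]
 [  0   0   0   0 112   0   0   0   0]]
top 0.1
[[  0   0   0   0   0   0   0   0   0]
 [  0   0   0   0   0   0   0   0   0]
 [  0   0   0   0   0   0   0   0   0]
 [  0   0   0   0   0   0   0   0   0]
 [  0   0   0  27   0   0   0   0   0]
 [  0   0   0   0   0   0   0   0   0]
 [  0   0   0   0   6   9   3   2   2]
 [  0   0   0   0 107 197 134  53   6]
 [  0   0   0   0 111 151 216   5   7]]
top 0.2
[[ 0  0  0  0  0  0  0  0  0]
 [ 0  0  0  4  0  0  0  0  0]
 [ 0  0  0 12  0 29  0  0  0]
 [ 0  0  0  0  0  9  0  0  0]
 [ 0  0  0 18  0  0  0  0  0]
 [ 0  0  0  0  0  0  0  0  0]
 [ 0  0  0  0  0  0  0  0  0]
 [ 0  0  0  0  0 12  9  0  0]
 [ 0  0  0  0  0 17 23  0  0]]
top 0.28
[[  0   0   0   0   0   0   0   0   0]
 [  0   0 174 225   0   0   0   0   0]
 [  0   0 210
[... 925 characters left out ...]
8 137   9   0   0]
 [  0   0   0   0  10  95   0   0   0]]
side 0.2
[[ 0  0  0  0  0  0  0  0  0]
 [ 0  0  0 40  0  0  0  0  0]
 [ 0  0  0 11  0 15  0  0  0]
 [ 0  0  0  5 27 46  0  0  0]
 [ 0  0  0 53  0  0  0  0  0]
 [ 0  0  0  0  0  0  0  0  0]
 [ 0  0  0  0  0  0  0  0  0]
 [ 0  0  0  0  0  0  1  0  0]
 [ 0  0  0  0  0  0  1  0  0]]
side 0.28
[[  0   0   0   0   0   0   0   0   0]
 [  0   0 252 390  86   0   0   0   0]
 [  0   0 118 766  22  18   1   0   0]
 [  0   0   0  20  22  58   0   0   0]
 [  0   0   0  20   0   0   0   0   0]
 [  0   0   0   0   0   0   0   0   0]
 [  0   0   0   0   0   0   0   0   0]
 [  0   0   0   0   0   0   0   0   0]
 [  0   0   0   0   0   0   0   0   0]]
```

Call:
{"api": "move_arm", "payload": {"deltas": [-0.084, -0.214, 0, 0, 0, -0.17, 1, -0.084, -0.214, 0, 0, 0, -0.17, 1, -0.084, -0.214, 0, 0, 0, -0.17, 1, -0.084, -0.214, 0, 0, 0, -0.34, 1, -0.358, -0.253, 0, 0, 0, -0.34, 1, -0.358, -0.253, 0, 0, 0, -0.34, 1, -0.358, -0.253, 0, 0, 0, -0.34, 1, -0.358, -0.253, 0, 0, 0, -0.34, 1, -0.358, -0.253, 0, 0, 0, -0.34, 1, -0.358, -0.253, 0, 0, 0, -0.34, 1, -0.358, -0.253, 0, 0, 0, -0.34, 1]}}

```text
t: 2.17
tool_pos: [0.4594, 0.1927, 0.2027]
orientation: [-0.053, -3.141, -0.0]
force: [0.2, 0.2, -0.0]
opening: 0.0927
gripper_force: 0.0
```

Run:
```python
from h import *
im,P=cam("wrist"); np.savez("pics/w1.npz",im=im,P=P); cv2.imwrite("pics/w1.png",im[...,::-1])
for l in ("lock_top","dowel"):
    for r in robot.recognise("wrist",l)[:2]:
        u,v=map(int,r["uv"]); print(l,(u,v),r["confidence"],P[v,u].round(4))
s=robot.read_state();R=Ro.from_rotvec(s["orientation"]).as_matrix();print(s["t"],s["tool_pos"].round(4),R.round(4).tolist(),s["force"])
```

```text
lock_top (281, 203) 0.9 [0.466  0.1916 0.0939]
dowel (296, 232) 0.9 [0.5099 0.2054 0.0525]
dowel (355, 394) 0.7 [0.7263 0.2728 0.0461]
2.325 [0.4592 0.1931 0.2029] [[-0.9995, 0.0323, 0.0002], [0.0323, 0.9995, 0.0003], [-0.0002, 0.0003, -1.0]] [ 0.31582542  0.7929133  -0.1033297 ]
```

View pics/w1.png

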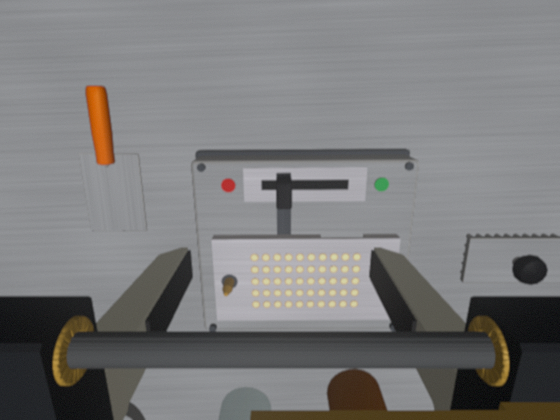

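The wrist view shows the black grip at (284,185) between the red dot (228,185) and the green dot (381,184). One dowel shows at (230,287) and the other is hidden by the finger. Next I'll measure the fin and the plate's yaw.

Run:
```python
from h import *
z=np.load("pics/w1.npz"); im,P=z["im"],z["P"]
def fit(u0,u1,v0,v1,a,b,n):
    Q=P[v0:v1,u0:u1].reshape(-1,3); X=Q[(Q[:,2]>a)&(Q[:,2]<b)]
    r=cv2.minAreaRect(X[:,:2].astype(np.float32)); print(n,len(X),np.round(r[0],4),np.round(r[1],4),round(r[2],2),"z",np.median(X[:,2]).round(4))
fit(260,310,165,220,.088,.1,"fin")
fit(200,420,235,325,.07,.079,"plate")
fit(222,240,270,300,.085,.105,"dowel-")
g=P[184,381];r=P[185,228];print("green",g,"red",r,np.degrees(np.arctan2(*(g-r)[1::-1]*1.)), )
for u in (270,340):  # ledge front edge etc
    print(P[180:200:4,u,:].round(4).tolist())
```

```text
fin 440 [0.4592 0.194 ] [0.0132 0.0237] 87.91 z 0.0938
plate 13591 [0.552  0.2121] [0.1807 0.0918] 88.11 z 0.0762
dowel- 119 [0.5482 0.1374] [0.0094 0.007 ] 83.43 z 0.0937
green [0.4627205  0.28963607 0.05183883] red [0.45793924 0.14034836 0.05405055] 88.16560736575398
[[0.4548, 0.1813, 0.0523], [0.4589, 0.1811, 0.052], [0.4629, 0.181, 0.0521], [0.4672, 0.1807, 0.0511], [0.4712, 0.1806, 0.0516]]
[[0.4574, 0.2496, 0.0513], [0.4614, 0.2496, 0.0517], [0.4655, 0.2497, 0.0513], [0.4695, 0.2497, 0.0516], [0.4736, 0.2498, 0.0516]]
```

Call:
{"api": "move_arm", "payload": {"deltas": [0, 0.001, 0.06, 0, 0, 0, 1, 0, 0.001, 0.11, 0, 0, 0, 1, 0, 0.001, 0.126, 0, 0, 0, 1, 0, 0.001, 0.126, 0, 0, 0, 1, 0, 0.001, 0.126, 0, 0, 0, 0.1, 0, 0.001, 0.126, 0, 0, 0, 0.1, 0, 0.001, 0.126, 0, 0, 0, 0.1, 0, 0.001, 0.126, 0, 0, 0, 0.1, 0, 0.001, 0.126, 0, 0, 0, 0.1, 0, 0.001, 0.126, 0, 0, 0, 0.1], "squeeze": 20}}

```text
t: 3.58
tool_pos: [0.4599, 0.1933, 0.0767]
orientation: [-0.053, -3.141, 0.0]
force: [0.0, -0.9, -0.6]
opening: 0.0377
gripper_force: 0.0
```

Call:
{"api": "move_arm", "payload": {"deltas": [0, 0, 0, 0, 0, 0, 0.1, 0, 0, 0, 0, 0, 0, 0.1, 0, 0, 0, 0, 0, 0, 0.1, 0, 0, 0, 0, 0, 0, 0.1, 0, 0.015, 0, 0, 0, 0, 0.1, 0, 0.03, 0, 0, 0, 0, 0.1, 0, 0.045, 0, 0, 0, 0, 0.1, 0, 0.053, 0, 0, 0, 0, 0.1, 0, 0.056, 0, 0, 0, 0, 0.1]}}

```text
t: 4.7
tool_pos: [0.4622, 0.249, 0.0773]
orientation: [0.052, 3.141, -0.003]
force: [-1.4, -6.3, 7.0]
opening: 0.009
gripper_force: 3.7
```

Run:
```python
from h import *
im,P=cam("wrist"); np.savez("pics/w2.npz",im=im,P=P); cv2.imwrite("pics/w2.png",im[...,::-1])
s=robot.read_state();print(s["t"],s["tool_pos"],s["force"],s["opening"],s["gripper_force"])
```

```text
4.75 [0.46229174 0.24909476 0.07730672] [-1.94936294 -3.77421545  7.14376105] 0.009311982573920631 3.1808665674179792
```

View pics/w2.png

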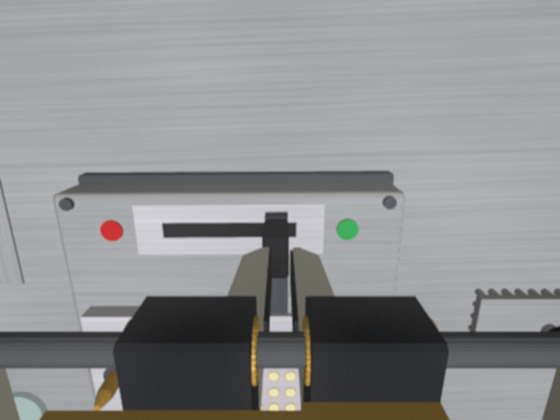

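The grip fin is between the fingers at (276,235) and has moved towards green. I'll push on gently until it meets the stop.

Call:
{"api": "move_arm", "payload": {"deltas": [0, 0.003, 0, 0, 0, 0, 0.1, 0, 0.006, 0, 0, 0, 0, 0.1, 0, 0.006, 0, 0, 0, 0, 0.1]}}

```text
t: 5.12
tool_pos: [0.4627, 0.2549, 0.0773]
orientation: [0.053, 3.14, -0.002]
force: [0.4, -3.1, 5.8]
opening: 0.0094
gripper_force: 2.8
```

Run:
```python
from h import *
P0=np.load("pics/w1.npz")["P"]
c=np.array([.552,.2121]);ey=np.array([.0325,.9995]);
print("slot ends y", (P0[184,[262,348],:2]-c)@ey,"fin0",(np.array([.4592,.194])-c)@ey)
for n in("old","wrist","side","top"):
    im,P=(lambda z:(z["im"],z["P"]))(np.load("pics/w2.npz")) if n=="old" else cam(n)
    M=(abs(P[...,0]-.46)<.02)&(abs(P[...,1]-.25)<.03)&(P[...,2]>.088)&(P[...,2]<.097)&(im.max(-1)<60)
    X=P[M]
    if len(X)>5: print(n,len(X),X.min(0).round(4),X.max(0).round(4),"fin y",((np.median(X[:,:2],0)-c)@ey).round(4))
s=robot.read_state();print(s["t"],s["tool_pos"],s["force"],s["opening"],s["gripper_force"])
```

```text
slot ends y [-0.0418183   0.04217641] fin0 -0.021106950000000006
old 826 [0.4485 0.2383 0.0881] [0.4729 0.2537 0.0969] fin y 0.0312
wrist 506 [0.4486 0.2385 0.088 ] [0.4718 0.2517 0.0969] fin y 0.033
side 14 [0.4451 0.2363 0.0886] [0.466  0.2495 0.0936] fin y 0.0274
5.275 [0.46265912 0.25483421 0.07731573] [-0.04510689 -2.29457693  5.51045751] 0.009073351436827134 2.7628411387559026
```

Run:
```python
from h import *
im,P=cam("wrist"); c1=cv2.resize(im[190:330,180:380],None,fx=2,fy=2)
im,P=cam("side"); c2=cv2.resize(im[140:210,180:280],None,fx=4,fy=4)
cv2.imwrite("pics/c3.png",np.hstack([c1,c2])[...,::-1])
```

```text
(no output)
```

View pics/c3.png

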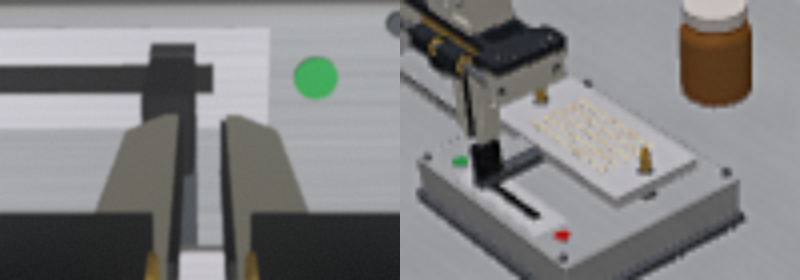

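Run:
```python
from h import *
im,P=cam("wrist")
for u in(250,256,262,267,270,275,285,292,296,300,306): print(u,[P[v,u].round(3).tolist() for v in(230,252,265,285)])
print(robot.tips_ahead, robot.camera_model("wrist")["tool_from_camera"])
im,P=cam("side")
for v in range(160,192,4): print(v,[P[v,u].round(3).tolist() for u in(199,202,205)])
```

```text
250 [[0.462, 0.234, 0.051], [0.454, 0.239, 0.102], [0.454, 0.24, 0.115], [0.454, 0.241, 0.133]]
256 [[0.449, 0.241, 0.085], [0.455, 0.242, 0.1], [0.455, 0.243, 0.114], [0.454, 0.244, 0.133]]
262 [[0.449, 0.244, 0.085], [0.454, 0.245, 0.101], [0.454, 0.245, 0.115], [0.454, 0.246, 0.133]]
267 [[0.449, 0.247, 0.085], [0.455, 0.247, 0.1], [0.455, 0.248, 0.115], [0.456, 0.248, 0.13]]
270 [[0.449, 0.248, 0.086], [0.456, 0.248, 0.097], [0.456, 0.249, 0.112], [0.462, 0.249, 0.12]]
275 [[0.45, 0.251, 0.084], [0.458, 0.251, 0.094], [0.465, 0.251, 0.095], [0.495, 0.249, 0.063]]
285 [[0.462, 0.256, 0.052], [0.477, 0.256, 0.052], [0.487, 0.256, 0.051], [0.502, 0.255, 0.051]]
292 [[0.462, 0.261, 0.052], [0.457, 0.26, 0.097], [0.457, 0.259, 0.111], [0.457, 0.259, 0.129]]
296 [[0.462, 0.263, 0.052], [0.455, 0.261, 0.101], [0.455, 0.261, 0.116], [0.455, 0.26, 0.133]]
300 [[0.462, 0.266, 0.052], [0.455, 0.263, 0.101], [0.455, 0.263, 0.115], [0.455, 0.262, 0.132]]
306 [[0.463, 0.27, 0.052], [0.455, 0.266, 0.1], [0.456, 0.266, 0.114], [0.455, 0.264, 0.133]]
0.011 [[-1.22606173e-03 -9.54775911e-01 -2.97323823e-01  8.15196993e-02]
 [ 9.99999181e-01 -1.27987196e-03 -1.36881160e-05 -1.31997148e-03]
 [-3.67467342e-04 -2.97323596e-01  9.54776699e-01 -1.83014831e-01]
 [ 0.00000000e+00  0.00000000e+00  0.00000000e+00  1.00000000e+00]]
160 [[0.452, 0.235, 0.161], [0.423, 0.172, 0.201], [0.426, 0.16, 0.206]]
164 [[0.45, 0.235, 0.146], [0.424, 0.177, 0.183], [0.43, 0.169, 0.185]]
168 [[0.451, 0.24, 0.127], [0.458, 0.232, 0.128], [0.514, 0.3, 0.071]]
172 [[0.451, 0.243, 0.109], [0.458, 0.236, 0.109], [0.507, 0.292, 0.06]]
176 [[0.451, 0.247, 0.091], [0.46, 0.241, 0.09], [0.501, 0.287, 0.048]]
180 [[0.445, 0.24, 0.081], [0.454, 0.236, 0.078], [0.467, 0.237, 0.071]]
184 [[0.446, 0.246, 0.06], [0.454, 0.239, 0.06], [0.466, 0.238, 0.055]]
188 [[0.439, 0.238, 0.051], [0.448, 0.233, 0.049], [0.454, 0.223, 0.051]]
```

Run:
```python
from h import *
P=np.load("pics/w1.npz")["P"]
for u in(165,175,185,189,372,376,385,395): print(u,[(P[v,u]-[.4592,.1931,.2029]).round(3).tolist() for v in(246,250,254,258,265,280,290)])
```

```text
165 [[0.083, -0.142, -0.201], [0.088, -0.142, -0.201], [-0.01, -0.058, 0.026], [-0.01, -0.057, 0.03], [-0.009, -0.055, 0.037], [-0.009, -0.05, 0.051], [-0.007, -0.049, 0.056]]
175 [[0.084, -0.13, -0.202], [-0.009, -0.055, 0.021], [-0.009, -0.053, 0.025], [-0.009, -0.052, 0.03], [-0.01, -0.049, 0.039], [-0.005, -0.048, 0.044], [-0.002, -0.048, 0.047]]
185 [[0.084, -0.119, -0.202], [-0.01, -0.049, 0.021], [-0.008, -0.049, 0.022], [-0.008, -0.048, 0.027], [-0.005, -0.048, 0.029], [0.002, -0.048, 0.031], [0.007, -0.049, 0.031]]
189 [[0.084, -0.114, -0.202], [-0.008, -0.049, 0.017], [-0.007, -0.048, 0.021], [-0.005, -0.048, 0.021], [-0.001, -0.048, 0.021], [0.007, -0.049, 0.023], [0.143, -0.12, -0.201]]
372 [[0.058, 0.084, -0.126], [-0.004, 0.045, 0.017], [-0.004, 0.045, 0.02], [-0.001, 0.045, 0.02], [0.002, 0.045, 0.022], [0.01, 0.045, 0.023], [0.106, 0.086, -0.127]]
376 [[0.058, 0.088, -0.126], [-0.006, 0.047, 0.02], [-0.005, 0.046, 0.023], [-0.005, 0.045, 0.027], [-0.002, 0.045, 0.029], [0.005, 0.044, 0.031], [0.01, 0.044, 0.032]]
385 [[0.059, 0.096, -0.127], [-0.006, 0.051, 0.021], [-0.006, 0.05, 0.026], [-0.006, 0.048, 0.031], [-0.006, 0.046, 0.037], [-0.002, 0.045, 0.043], [0.002, 0.044, 0.046]]
395 [[0.059, 0.106, -0.128], [0.063, 0.106, -0.126], [-0.006, 0.054, 0.026], [-0.006, 0.053, 0.03], [-0.006, 0.051, 0.037], [-0.006, 0.047, 0.05], [-0.004, 0.045, 0.056]]
```

By depth, the fingertips sit about 16 mm behind the reported TCP rather than 11 mm ahead. That also explains the 9 mm opening and the upward force: the tips were dragging on the fin's top. I'll rise, open, centre on the fin at about (0.460, 0.246) and go deeper while watching the force.

Call:
{"api": "move_arm", "payload": {"deltas": [0, 0, -0.02, 0, 0, 0, 0.5, 0.002, -0.009, -0.02, 0, 0, 0, 0.5, 0.002, -0.009, -0.02, 0, 0, 0, 0.5, 0.002, -0.009, -0.02, 0, 0, 0, 0.5, 0.002, -0.009, -0.02, 0, 0, 0, 0.5, 0.002, -0.009, -0.01, 0, 0, 0, 0.5, 0.002, -0.009, 0, 0, 0, 0, 0.5, 0.002, -0.009, 0.01, 0, 0, 0, 0.5, 0.002, -0.009, 0.015, 0, 0, 0, 0.5, 0.002, -0.009, 0.015, 0, 0, 0, 0.5]}}

```text
t: 6.72
tool_pos: [0.4594, 0.2462, 0.0611]
orientation: [-0.053, -3.14, 0.001]
force: [0.3, 0.6, -0.3]
opening: 0.0464
gripper_force: 0.0
```

Call:
{"api": "move_arm", "payload": {"deltas": [0, 0, 0.006, 0, 0, 0, 0.5, 0, 0, 0.01, 0, 0, 0, 0.5, 0, 0, 0.01, 0, 0, 0, 0, 0, 0, 0.01, 0, 0, 0, 0, 0, 0, 0.01, 0, 0, 0, 0, 0, 0, 0.01, 0, 0, 0, 0, 0, 0, 0.01, 0, 0, 0, 0, 0, 0, 0.01, 0, 0, 0, 0], "squeeze": 20}}

```text
t: 7.72
tool_pos: [0.46, 0.2462, 0.052]
orientation: [0.053, 3.141, -0.0]
force: [-0.6, -3.3, 2.9]
opening: 0.0138
gripper_force: 20.0
```

Opening 13.8 mm at 20 N means the fin is properly held. Now I push towards green until the stop.

Call:
{"api": "move_arm", "payload": {"deltas": [0, 0.003, 0, 0, 0, 0, 0, 0, 0.005, 0, 0, 0, 0, 0, 0, 0.005, 0, 0, 0, 0, 0]}}

```text
t: 8.1
tool_pos: [0.4599, 0.2465, 0.0518]
orientation: [-0.054, -3.14, 0.013]
force: [-3.9, -25.6, 13.2]
opening: 0.0135
gripper_force: 20.0
```

Stop reached: 25 N and no further travel. I'll ease back, release and rise.

Call:
{"api": "move_arm", "payload": {"deltas": [0, -0.0045, 0, 0, 0, 0, 0, 0, -0.0045, 0, 0, 0, 0, 0.5, 0, -0.0045, 0, 0, 0, 0, 0.5, 0, -0.0045, 0, 0, 0, 0, 0.5, 0, -0.0045, 0, 0, 0, 0, 0.5, 0, -0.0045, -0.05, 0, 0, 0, 0.5, 0, -0.0045, -0.1, 0, 0, 0, 0.6, 0, -0.0045, -0.148, 0, 0, 0, 0.6, 0, -0.0045, -0.148, 0, 0, 0, 0.6]}}

```text
t: 9.22
tool_pos: [0.4625, 0.2482, 0.2051]
orientation: [0.053, 3.133, 0.006]
force: [-0.4, -0.8, -0.4]
opening: 0.0561
gripper_force: 0.0
```

Run:
```python
from h import *
im,P=cam("wrist"); np.savez("pics/w4.npz",im=im,P=P); cv2.imwrite("pics/w4.png",im[...,::-1])
c=np.array([.552,.2121]);ey=np.array([.0325,.9995])
M=(abs(P[...,0]-.46)<.02)&(abs(P[...,1]-.25)<.03)&(P[...,2]>.088)&(P[...,2]<.097)&(im.max(-1)<60)
r=cv2.minAreaRect(P[M][:,:2].astype(np.float32));print(r,(np.array(r[0])-c)@ey)
s=robot.read_state();print(s["t"],s["tool_pos"],s["orientation"])
```

```text
((0.45987457036972046, 0.2448093593120575), (0.013091146014630795, 0.022315053269267082), 88.3224868774414) 0.02969892816941737
9.275 [0.46120059 0.24756254 0.20210947] [5.27298734e-02 3.13685325e+00 2.99192345e-03]
```

View pics/w4.png

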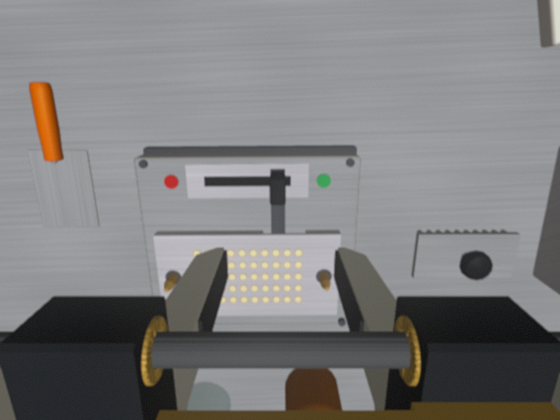

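The lock is at the green end: the fin is at y = +29.7 mm, which matches the +30 mm stop. The dowels show at (173,274) and (325,275). On to the tray.

Call:
{"api": "move_arm", "payload": {"deltas": [-0.057, -0.492, 0, 0, 0, 0.18, 0.6, -0.057, -0.492, 0, 0, 0, 0.36, 0.6, -0.057, -0.492, 0, 0, 0, 0.54, 0.6, -0.057, -0.492, 0, 0, 0, 0.72, 0.6, -0.057, -0.492, 0, 0, 0, 0.9, 0.6, -0.057, -0.492, 0, 0, 0, 1.08, 0.6, -0.057, -0.492, 0, 0, 0, 1.26, 0.6, -0.057, -0.492, 0, 0, 0, 1.44, 0.6, -0.057, -0.492, 0, 0, 0, 1.62, 0.6, -0.057, -0.492, 0, 0, 0, 1.665, 0.6, -0.057, -0.492, 0, 0, 0, 1.665, 0.6, -0.057, -0.492, 0, 0, 0, 1.665, 0.6]}}

```text
t: 10.78
tool_pos: [0.4997, -0.2463, 0.1986]
orientation: [-2.356, -2.076, 0.001]
force: [0.8, -0.3, -0.9]
opening: 0.0556
gripper_force: 0.0
```

Run:
```python
from h import *
im,P=cam("wrist"); np.savez("pics/w5.npz",im=im,P=P); cv2.imwrite("pics/w5.png",im[...,::-1])
s=robot.read_state();R=Ro.from_rotvec(s["orientation"]).as_matrix();print(s["t"],s["tool_pos"],R.round(4).tolist(),s["q"])
hsv=cv2.cvtColor(im,cv2.COLOR_RGB2HSV)
b=(hsv[...,0]>100)&(hsv[...,0]<130)&(hsv[...,1]>120)&(P[...,2]>.04)&(P[...,2]<.052)
def fit(X,n):
    r=cv2.minAreaRect(X[:,:2].astype(np.float32));print(n,len(X),np.round(r[0],4),np.round(r[1],4),round(r[2],2),"z",np.median(X[:,2]).round(4))
fit(P[b],"handle top")
M=(P[...,2]>.01)&(P[...,2]<.02)&(abs(P[...,0]-.5)<.12)&(abs(P[...,1]+.246)<.13); fit(P[M],"tray top")
# dowels from w1/w4
for f in("w1","w4"):
    Q=np.load(f"pics/{f}.npz")["P"]
    for y0 in(.137,.287):
        X=Q[(abs(Q[...,0]-.55)<.02)&(abs(Q[...,1]-y0)<.015)&(Q[...,2]>.08)&(Q[...,2]<.101)]
        if len(X)>20: print(f,len(X),X.mean(0).round(4),X[X[:,2]>.0955].mean(0).round(4),X.min(0).round(4),X.max(0).round(4))
Q=np.load("pics/w4.npz")["P"];M=(Q[...,2]>.072)&(Q[...,2]<.079)&(abs(Q[...,0]-.55)<.07)&(abs(Q[...,1]-.21)<.12);fit(Q[M],"plate w4")
```

```text
10.825 [ 0.49988304 -0.24633321  0.1989848 ] [[0.1262, 0.992, -0.001], [0.992, -0.1262, 0.0006], [0.0004, -0.0011, -1.0]] [-5.49845377e-01  1.81154296e-02  1.61290808e+00 -2.14541141e-05
  1.51171116e+00 -4.23279873e-01]
handle top 2949 [ 0.4022 -0.2681] [0.2528 0.1043] 12.56 z 0.0467
tray top 12087 [ 0.5023 -0.2469] [0.1799 0.0902] 82.7 z 0.015
w1 145 [0.5473 0.1379 0.0916] [0.5489 0.1376 0.0983] [0.5447 0.1325 0.08  ] [0.5521 0.1421 0.1007]
w4 153 [0.5475 0.1387 0.0913] [0.5486 0.1379 0.0984] [0.5445 0.1333 0.0804] [0.5529 0.1424 0.1008]
w4 138 [0.5515 0.2865 0.0914] [0.5529 0.2869 0.0985] [0.5487 0.2821 0.0803] [0.5561 0.2915 0.1009]
plate w4 11175 [0.5518 0.212 ] [0.1805 0.0912] 88.26 z 0.0761
```

View pics/w5.png

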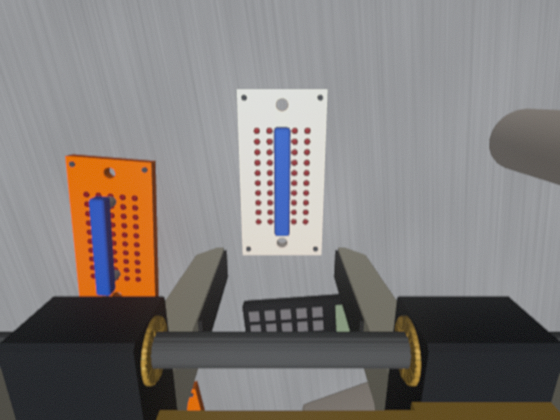

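The white tray lies at (283,170), with its handle aligned to the tool's closing line. The orange one at (110,230) is not meant. Descending on the handle.

Call:
{"api": "move_arm", "payload": {"deltas": [0, 0.0024, 0.06, 0, 0, 0, 0.6, 0, 0.0024, 0.12, 0, 0, 0, 0.6, 0, 0.0024, 0.17, 0, 0, 0, 0.6, 0, 0.0024, 0.185, 0, 0, 0, 0.6, 0, 0.0024, 0.193, 0, 0, 0, 0.6, 0, 0.0024, 0.196, 0, 0, 0, 0.6, 0, 0.0024, 0.196, 0, 0, 0, 0.6]}}

```text
t: 11.7
tool_pos: [0.5039, -0.2479, 0.0055]
orientation: [2.357, 2.073, 0.001]
force: [0.3, -0.6, -0.1]
opening: 0.0561
gripper_force: 0.0
```

Call:
{"api": "move_arm", "payload": {"deltas": [0, 0, 0, 0, 0, 0, 0, 0, 0, 0, 0, 0, 0, 0, 0, 0, 0, 0, 0, 0, 0, 0, 0, 0, 0, 0, 0, 0, 0, 0, 0, 0, 0, 0, 0, 0, 0, 0, 0, 0, 0, 0, 0, 0, 0, 0, 0, 0, 0], "squeeze": 45}}

```text
t: 12.58
tool_pos: [0.502, -0.247, 0.0037]
orientation: [-2.358, -2.074, 0.001]
force: [-6.3, 0.3, 4.6]
opening: 0.0154
gripper_force: 45.0
```

Call:
{"api": "move_arm", "payload": {"deltas": [0, 0, -0.01, 0, 0, 0, 0, 0, 0, -0.04, 0, 0, 0, 0, 0, 0, -0.08, 0, 0, 0, 0, 0, 0, -0.12, 0, 0, 0, 0, 0, 0, -0.15, 0, 0, 0, 0, 0, 0, -0.16, 0, 0, 0, 0, 0, 0, -0.16, 0, 0, 0, 0]}}

```text
t: 13.45
tool_pos: [0.5027, -0.2471, 0.1637]
orientation: [2.358, 2.075, 0.0]
force: [0.0, 0.8, -5.5]
opening: 0.0157
gripper_force: 45.0
```

Call:
{"api": "move_arm", "payload": {"deltas": [0.03, -0.001, 0, 0, 0, 0, 0, 0.08, -0.002, 0, 0, 0, -0.02, 0, 0.135, -0.003, 0, 0, 0, -0.03, 0, 0.19, -0.004, 0, 0, 0, -0.04, 0, 0.245, -0.005, 0, 0, 0, -0.05, 0, 0.3, -0.006, 0, 0, 0, -0.06, 0, 0.355, -0.007, 0, 0, 0, -0.08, 0, 0.405, -0.0075, 0, 0, 0, -0.095, 0, 0.445, -0.008, 0, 0, 0, -0.095, 0, 0.462, -0.008, 0, 0, 0, -0.095, 0, 0.462, -0.008, 0, 0, 0, -0.095, 0, 0.462, -0.008, 0, 0, 0, -0.095, 0]}}

```text
t: 14.95
tool_pos: [0.5532, 0.2109, 0.1627]
orientation: [-2.258, -2.183, 0.003]
force: [0.6, 0.6, -4.3]
opening: 0.0156
gripper_force: 45.0
```

```bash
cat > m.py <<'E'
from h import *
import sys
im,P=cam("wrist"); np.savez(f"pics/{sys.argv[1]}.npz",im=im,P=P); cv2.imwrite(f"pics/{sys.argv[1]}.png",im[...,::-1])
s=robot.read_state();R=Ro.from_rotvec(s["orientation"]).as_matrix();p=s["tool_pos"];print(s["t"],p.round(4),R.round(4).tolist(),s["force"].round(1),s["opening"])
T=(P-p)@R
M=np.isfinite(T).all(-1)&(abs(T[...,0])<.12)&(abs(T[...,1])<.07)&(T[...,2]>-.06)&(T[...,2]<.06)
hsv=cv2.cvtColor(im,cv2.COLOR_RGB2HSV)
w=M&(hsv[...,1]<50)&(hsv[...,2]>130)
print(np.histogram(T[w][:,2],bins=np.arange(-.06,.06,.005)))
X=T[w];z0=np.median(X[:,2]);X=X[abs(X[:,2]-z0)<.006]
print("plane z",z0,len(X),np.linalg.lstsq(np.c_[X[:,:2],np.ones(len(X))],X[:,2],rcond=None)[0].round(4))
r=cv2.minAreaRect(X[:,:2].astype(np.float32));print("tray in tool",r)
E
python3 m.py w6
```

```text
15.0 [0.5534 0.2108 0.1631] [[0.0342, 0.9994, -0.0009], [0.9994, -0.0342, -0.0008], [-0.0008, -0.0009, -1.0]] [ 0.5  0.4 -4.6] 0.015753594191461075
(array([   13,    12,    11,    80,    32,    32,    17,    31,     3,
       26127,  2354,    25,    20,     0,     0,     0,     0,     0,
           0,     0,     0,     0,     0]), array([-6.00000000e-02, -5.50000000e-02, -5.00000000e-02, -4.50000000e-02,
       -4.00000000e-02, -3.50000000e-02, -3.00000000e-02, -2.50000000e-02,
       -2.00000000e-02, -1.50000000e-02, -1.00000000e-02, -5.00000000e-03,
       -2.77555756e-17,  5.00000000e-03,  1.00000000e-02,  1.50000000e-02,
        2.00000000e-02,  2.50000000e-02,  3.00000000e-02,  3.50000000e-02,
        4.00000000e-02,  4.50000000e-02,  5.00000000e-02,  5.50000000e-02]))
plane z -0.010888861724939216 28483 [ 0.0004 -0.002  -0.0109]
tray in tool ((-0.0001535266637802124, 0.0014327242970466614), (0.09065745025873184, 0.18099482357501984), 89.95360565185547)
```

View pics/w6.png

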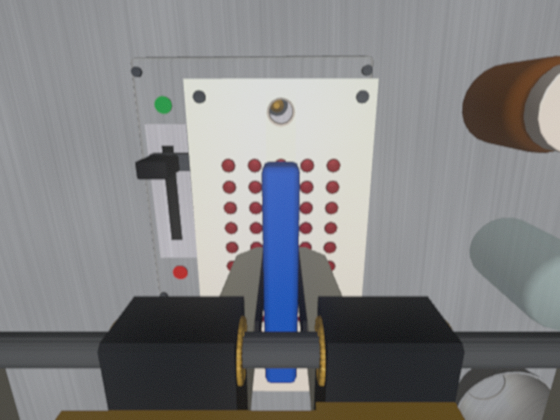

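The view shows the tray level in the grip, with the green-side dowel visible through its far hole at (280,108). I'll measure the hole against the dowel in this same view.

```bash
cat > d.py <<'E'
from h import *
import sys
z=np.load(f"pics/{sys.argv[1]}.npz");im,P=z["im"],z["P"]
s=robot.read_state();R=Ro.from_rotvec(s["orientation"]).as_matrix();p=s["tool_pos"];T=(P-p)@R
v0,v1,u0,u1=90,130,260,302
t=T[v0:v1,u0:u1];w=P[v0:v1,u0:u1]
tr=abs(t[...,2]+.011)<.004
hole=(~tr).astype(np.uint8);n,lab,st,ce=cv2.connectedComponentsWithStats(hole);k=1+np.argmax(st[1:,4])
c=max(cv2.findContours((lab==k).astype(np.uint8),0,1)[0],key=cv2.contourArea)
(eu,ev),ax,_=cv2.fitEllipse(c);eu+=u0;ev+=v0
m=robot.camera_model("wrist");K=np.array(m["K"]);C=np.array(m["tool_from_camera"])
r=C[:3,:3]@np.array([(eu-K[0,2])/K[0,0],(ev-K[1,2])/K[1,1],1]);h=C[:3,3]+r*(-.011-C[2,3])/r[2]
print("hole px",eu,ev,ax,"tool",h.round(4),"world",(R@h+p).round(4))
d=(w[...,2]>.08)&(w[...,2]<.104)&(lab==k); X=w[d]
print("dowel",len(X),X.mean(0).round(4),X[X[:,2]>.096].mean(0).round(4),X.min(0).round(4),X.max(0).round(4))
# fin in this view
M=(abs(P[...,0]-.46)<.025)&(abs(P[...,1]-.245)<.03)&(P[...,2]>.089)&(P[...,2]<.098)&(im.max(-1)<70)
if M.sum()>20: print("fin",cv2.minAreaRect(P[M][:,:2].astype(np.float32)))
E
python3 d.py w6
```

```text
hole px 280.44805335998535 111.11390686035156 (23.13539695739746, 23.85581398010254) tool [ 0.0753  0.0016 -0.011 ] world [0.5576 0.286  0.174 ]
dowel 126 [0.555  0.2871 0.0962] [0.5546 0.2875 0.0988] [0.5499 0.2831 0.0896] [0.5591 0.2912 0.1011]
fin ((0.46206703782081604, 0.2455047369003296), (0.01353017520159483, 0.023190826177597046), 87.67048645019531)
```

Call:
{"api": "move_arm", "payload": {"deltas": [0.0014, -0.003, 0.015, 0, 0, 0, 0, 0.0014, -0.003, 0.035, 0, 0, 0, 0, 0.0014, -0.003, 0.05, 0, 0, 0, 0, 0.0014, -0.003, 0.05, 0, 0, 0, 0, 0.0014, -0.003, 0.05, 0, 0, 0, 0]}}

```text
t: 15.62
tool_pos: [0.5508, 0.2137, 0.1139]
orientation: [2.258, 2.184, 0.0]
force: [0.0, -0.2, -4.1]
opening: 0.016
gripper_force: 45.0
```

```bash
python3 m.py w7 | grep -v , ; python3 d.py w7
python3 - <<'E'
import cv2
im=cv2.imread("pics/w7.png");cv2.imwrite("pics/c7.png",cv2.resize(im[70:230,180:380],None,fx=3,fy=3,interpolation=cv2.INTER_CUBIC))
E
```

```text
plane z -0.010694660421483206 28515 [ 0.0002 -0.0018 -0.0107]
hole px 280.4170455932617 111.10823440551758 (23.107135772705078, 23.87104606628418) tool [ 0.0753  0.0016 -0.011 ] world [0.5552 0.2891 0.1255]
dowel 239 [0.5545 0.2877 0.0955] [0.5544 0.2876 0.0988] [0.55   0.2827 0.0805] [0.5592 0.2921 0.1013]
fin ((0.461749404668808, 0.2455081194639206), (0.013533373363316059, 0.023787813261151314), 87.53357696533203)
```

View pics/c7.png

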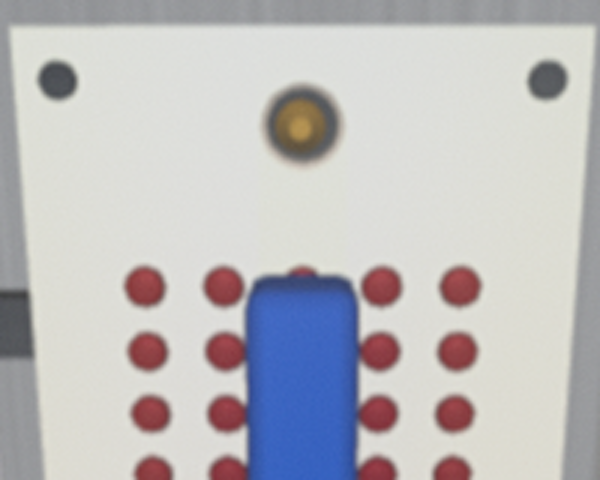

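The dowel sits nearly concentric in the hole, about 1 mm off at crop (302,126). A small correction, then lower.

Call:
{"api": "move_arm", "payload": {"deltas": [-0.0012, -0.0005, 0.004, 0, 0, 0, 0, -0.0012, -0.0005, 0.01, 0, 0, 0, 0, -0.0012, -0.0005, 0.016, 0, 0, 0, 0, -0.0012, -0.0005, 0.022, 0, 0, 0, 0, -0.0012, -0.0005, 0.028, 0, 0, 0, 0, -0.0012, -0.0005, 0.031, 0, 0, 0, 0, -0.0012, -0.0005, 0.031, 0, 0, 0, 0]}}

```text
t: 16.55
tool_pos: [0.55, 0.2124, 0.0824]
orientation: [-2.258, -2.184, 0.001]
force: [1.5, 0.2, -5.4]
opening: 0.0157
gripper_force: 45.0
```

It's on the dowels with no side load. Pressing down.

Call:
{"api": "move_arm", "payload": {"deltas": [0, 0, 0.003, 0, 0, 0, 0, 0, 0, 0.006, 0, 0, 0, 0, 0, 0, 0.009, 0, 0, 0, 0, 0, 0, 0.012, 0, 0, 0, 0, 0, 0, 0.012, 0, 0, 0, 0]}}

```text
t: 17.18
tool_pos: [0.5504, 0.2125, 0.0721]
orientation: [2.257, 2.184, 0.001]
force: [-6.4, -1.8, 8.8]
opening: 0.0154
gripper_force: 45.0
```

Call:
{"api": "move_arm", "payload": {"deltas": [0, 0, 0.003, 0, 0, 0, 0, 0, 0, 0.005, 0, 0, 0, 0, 0, 0, 0.005, 0, 0, 0, 0]}}

```text
t: 17.55
tool_pos: [0.5505, 0.2126, 0.0706]
orientation: [2.257, 2.184, 0.001]
force: [-19.7, -6.9, 33.2]
opening: 0.0155
gripper_force: 45.0
```

```bash
python3 m.py w8 | grep -v "^("
python3 - <<'E'
from h import *
z=np.load("pics/w8.npz");P=z["P"];im=z["im"]
hsv=cv2.cvtColor(im,cv2.COLOR_RGB2HSV)
w=(hsv[...,1]<50)&(hsv[...,2]>130)&(abs(P[...,2]-.082)<.012)&(abs(P[...,0]-.552)<.05)&(abs(P[...,1]-.22)<.12)
X=P[w];print(len(X),np.median(X[:,2]),np.linalg.lstsq(np.c_[X[:,:2]-[.552,.212],np.ones(len(X))],X[:,2],rcond=None)[0].round(4))
L=(abs(P[...,2]-.05)<.007)&(abs(P[...,0]-.46)<.04)&(abs(P[...,1]-.21)<.1);print("ledge",L.sum(),np.median(P[L][:,2]))
M=(P[...,2]>.088)&(P[...,2]<.098)&(abs(P[...,0]-.46)<.025)&(abs(P[...,1]-.245)<.03)&(im.max(-1)<70);print("fin",np.median(P[M],0))
E
```

```text
17.6 [0.5505 0.2126 0.0705] [[0.0328, 0.9995, 0.0011], [0.9995, -0.0328, 0.0001], [0.0002, 0.0011, -1.0]] [-19.7  -7.1  33. ] 0.015573560981816188
       27874,   450,     3,     7,    17,     2, 14999,  6169,     0,
           0,     0,     0,     0,     0]), array([-6.00000000e-02, -5.50000000e-02, -5.00000000e-02, -4.50000000e-02,
       -4.00000000e-02, -3.50000000e-02, -3.00000000e-02, -2.50000000e-02,
       -2.00000000e-02, -1.50000000e-02, -1.00000000e-02, -5.00000000e-03,
       -2.77555756e-17,  5.00000000e-03,  1.00000000e-02,  1.50000000e-02,
        2.00000000e-02,  2.50000000e-02,  3.00000000e-02,  3.50000000e-02,
        4.00000000e-02,  4.50000000e-02,  5.00000000e-02,  5.50000000e-02]))
plane z -0.01066942845991051 28325 [ 0.0002  0.0012 -0.0114]
tray in tool ((-0.0001789778470993042, 0.0013809874653816223), (0.1806095987558365, 0.09070302546024323), 0.029143420979380608)
28359 0.08192659728205728 [-0.0001 -0.0004  0.082 ]
ledge 19796 0.05115286603575507
fin [0.46300917 0.24607964 0.0936043 ]
```

The tray top is 30.9 mm above the ledge, against 31 expected at the bottom stop, and it is level. I'll take off the side load while keeping the push.

Call:
{"api": "move_arm", "payload": {"deltas": [-0.0005, -0.001, 0.0003, 0, 0, 0, 0, -0.0008, -0.0018, 0.0005, 0, 0, 0, 0, -0.0008, -0.0018, 0.0005, 0, 0, 0, 0, -0.0008, -0.0018, 0.0005, 0, 0, 0, 0]}}

```text
t: 18.1
tool_pos: [0.5506, 0.2126, 0.0706]
orientation: [2.256, 2.183, 0.008]
force: [-10.8, -3.2, 28.3]
opening: 0.0157
gripper_force: 45.0
```

Run:
```python
from plant import robot
s=robot.read_state();print(s["t"],s["tool_pos"],s["force"]);print(robot.close_job())
```

```text
18.1 [0.55057845 0.21261868 0.07059235] [-10.75563617  -3.20595496  28.33691884]
the job is handed in; nothing more can be done
None
```

I handed the job in at 18.1 s: the lock is at the green stop, and the tray is on both dowels, still gripped and pressed to the bottom with about 28 N (top measured 30.9 mm above the ledge, 31 expected). No verdict came back.

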